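Shut the pizza oven's gas cock at closing time

TASK

We are closing the pizzeria: turn off the gas to the oven by turning the yellow-handled gas cock on the counter clockwise to its closed stop, so that the handle lies square across its pipe. Leave the blue-handled water cock as it is and do not shift or knock over the cheese shaker.

Things in the scene. Friction and masses are not known exactly. Their poses are not given: they have to be found in the camera images.
- gas_cock (a joint): Angle of the yellow gas lever about its upright pivot, rad: 0 = fully open (lever along its pipe), 1.571 = fully shut (square across the pipe); both ends are hard stops. It grows clockwise seen from above. It starts open or partly open (0 to 0.45). The hinge is stiff (about 0.25 N m, so 3 to 4 N at the grip point) and stays where it is left.
- gas_grip (a point): Grip point in the middle of the yellow sleeve on the gas lever, 120 mm above the counter, 78 mm from the pivot axis; it moves with the lever. Its x axis points outward along the lever, z up. The sleeve lies 30 to 115 mm from the pivot, is 18 mm wide across the lever and 14 mm tall, with free space above and beside it.
- gas_hinge (a point): Point on the fixed pivot axis of the gas lever, 120 mm above the counter. x axis: along the pipe, the way the lever points when fully open; z up; shut, the lever points along -y. The brass pipe is a low bridge bolted to the counter: 22 mm thick, top at 71 mm (valve body below the pivot 81 mm), going down into the counter 85 mm either side of the pivot.
- water_grip (a point): The like grip point on the blue sleeve of a second cock of the same form and size on a copper pipe (cold water), 78 mm from its own pivot and 120 mm above the counter. Its handle must stay as it is. The two cocks may stand either way round, one on the left and one on the right.
- shaker_mid (a point): Centre, half-way up, of a loose clear cheese shaker with a steel lid: 68 mm across, 131 mm tall, 0.3 kg, standing upright between and beyond the two cocks. Its z axis points up. Leave it standing where it is.
There are look-alikes about, which are no part of the job. What is meant by the part that bears gas_cock is not green or purple, and is the smaller of those in its own colour.

How it is judged:
By the outcome, as a careful person would: the job done as asked, in the order asked, and still so for the second after the job is handed in, with the robot touching nothing.
It also fails if it takes over 34 s, if anything falls off the work surface, if the arm or the gripper's body presses on something with over 40 N, if the wrist force passes 120 N, or if a joint passes its speed limit or range.

ROBOT

A 6-joint arm with a two-finger parallel gripper is mounted at the origin on the work surface. World frame = base frame: x ahead of the robot, y to its left, z up, the work surface at z = 0. Lengths are in m, angles in degrees, forces in N, time in s.
With the tool pointing down it reaches from about 0.25 to 0.775 m from the base axis. Payload 4 kg.
Tool frame: the origin (TCP) lies midway between the tips of the shut fingers; the grasp point (between the pads) lies 19 mm behind it (ctrl.grip_point_offset is the distance from the TCP to the grasp point, in m); z points along the fingers, y is the line along which they close (so a half turn about z gives the same grasp; the last joint's range is limited). The gripper opens to 94 mm and grips with 3 to 60 N. Pads are 16 mm wide; open, the fingers measure 119 mm over their backs; the gripper's body (75 mm by 177 mm) begins 78 mm behind the grasp point.
Start: joints at [-79.647, 4.996, 78.535, -0, 96.463, -5.907], TCP at [0.154, -0.528, 0.172] pointing down, gripper open.
Joint ranges: [-177.83, 177.83], [-43.37, 116.18], [15.69, 146.23], [-61.86, 241.86], [9.47, 152.12], [-147.06, 147.06]. Speed limits (degrees/s): [159.86, 159.86, 180, 180, 180, 180].

INTERFACE

Orientations are given as [roll, pitch, yaw] about the fixed x, y, z axes, in that order (R = Rz(yaw) Ry(pitch) Rx(roll)).
In Python, from workcell import ctrl gives the robot as it stands.
- The arm moves only by the tool send_rows, never from a script. Its argument "plan" is a list of rows, each a list of 7 numbers: the shift along the tool's x, y, z normalised to -1 to 1, where 1 is 0.1 m, then the turn, a rotation vector about the tool's x, y, z normalised to -1 to 1, where 1 is 360 degrees, then the opening, from 0 (shut) to 1 (fully open). A call has exactly 10 rows; each row shifts and turns the commanded pose from where the row before left it, along the tool's axes as they then stand; what a row does not reach is not made up. A row lasts 1/12 s, in which the tool goes at most 41.7 mm and 7.16 degrees, less where a joint would pass 70% of its speed; a pose out of reach is approached as far as the arm can. A call with a number of a shift or a turn outside -1 to 1 is refused whole. A call with a gripper value outside its range is refused whole. The fingers move at their own pace and stop on an object; the grip force is fixed at half the most. Time passes only in rows, so rows that do not move let the fingers close, or fill a call up. It gives the time, the measured TCP pose, the force, the opening and the grip force at its end, in the units of the state.
- ctrl.state(): the state, without advancing time (a new reading comes with each control period).
- ctrl.grab_frame(name): name is "scene" or "top" or "wrist"; returns a dict with "frame" (420x560x3 uint8, red, green, blue), "K" (3x3 intrinsics, pixels), "pose" (4x4, takes a point from camera to world coordinates); the wrist camera has in their place "hand_eye" (4x4, takes a point from camera to tool coordinates, whose origin is the TCP and whose axes are the flange's). Camera axes: x right, y down, z forward; pixel columns grow to the right and rows downward; lengths in m; the calibration is good to about 2 mm. A picture is of the moment at which its call begins: read the wrist's pose just before it. There is no depth.
- ctrl.hand_in(): hands the job in; it is judged then, once.
The state is a dict: "clock": time; "joints": joint angles; "joint_vel": joint speeds; "effort": joint torques, N m; "tool_pos": TCP position; "tool_rot": TCP orientation; "contact_force": force on the tool from outside, world axes, zero at the start; "moment": the same for the moment, N m; "width": finger opening in m; "grasp_force": force on a finger pad.
Only numpy, scipy, OpenCV 4.12 (cv2) and the standard library are available. Lean on these libraries where they do the work, as an engineer would, in place of code of your own. Each camera call takes 0.05 s, during which the arm holds its last target. There are 200 camera calls.

## Working session

There is one attempt and no reset: what is moved stays moved. The work goes in short steps, Python scripts to look and compute and a tool call to move; the robot and the scene stay as the last step left them, time stands still between calls to the robot, and variables do not carry over. Pictures are saved under pics/ and viewed, at most 10 in all, crops included, and the job is handed in when it is done.

Besides the shell and the picture viewer there is one more tool, called after "Call:" by a JSON object that holds its "op" and its "data". send_rows: Moves the arm, as the interface text tells. Scaled input: -1 to 1 covers 0.1 m each way for a shift and 360 degrees each way for a turn. Its arguments: {"type":"object","properties":{"plan":{"type":"array","items":{"type":"array","items":{"type":"number"}}}},"required":["plan"]}

```bash
mkdir -p pics; ls; python3 - <<'E'
from workcell import ctrl
import cv2,numpy as np
for n in("scene","top"):
    f=ctrl.grab_frame(n); cv2.imwrite(f"pics/{n}1.png",f["frame"][...,::-1]); np.savez(f"pics/{n}1.npz",K=f["K"],pose=f["pose"])
    print(n,f["K"].tolist(),f["pose"].round(4).tolist())
print(ctrl.state())
E
```

```text
pics
scene [[482.58832525445473, 0.0, 293.3106885808841], [0.0, 482.58832525445473, 224.34050397147897], [0.0, 0.0, 1.0]] [[0.8803, 0.2895, -0.3758, 0.9076], [0.4744, -0.5355, 0.6988, -0.6938], [0.0011, -0.7934, -0.6087, 0.7638], [0.0, 0.0, 0.0, 1.0]]
top [[401.5798047042487, 0.0, 282.09246838863913], [0.0, 401.5798047042487, 209.4582812565253], [0.0, 0.0, 1.0]] [[-0.0064, -0.9882, 0.153, 0.3563], [-0.9997, 0.01, 0.0229, 0.022], [-0.0241, -0.1528, -0.988, 1.0378], [0.0, 0.0, 0.0, 1.0]]
{'clock': 0.1, 'joints': array([-7.96478698e+01,  5.03558798e+00,  7.86134891e+01, -5.30014110e-04,
        9.64633256e+01, -5.90625079e+00]), 'joint_vel': array([ 0.05352647, -0.08944557, -0.16984481,  0.04461977, -0.05896811,
        0.0773817 ]), 'effort': array([ 2.09410937e-03, -3.41253483e+01, -3.03300762e+01,  7.19144451e-02,
        3.04043025e-02, -9.99641406e-05]), 'tool_pos': array([ 0.15388486, -0.52746166,  0.17053747]), 'tool_rot': array([-1.7988814e+02, -1.1042374e-02,  1.6258311e+01]), 'contact_force': array([ 0.88339071, -0.34191437,  1.0985493 ]), 'moment': array([-0.04064381, -0.00857933, -0.02121801]), 'grasp_force': 0.0, 'width': 0.09414896653566651}
```

View pics/scene1.png

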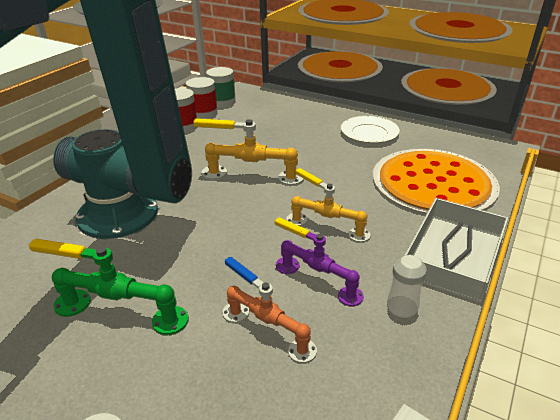

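View pics/top1.png

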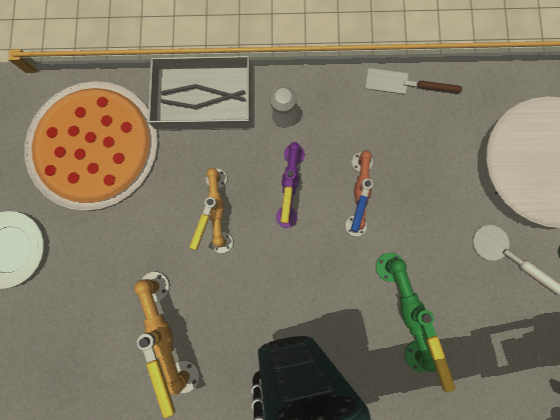

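The gas cock is the smaller brass one: lever in the top view runs from pivot (210,205) to its end (195,248); in the scene view its pivot is at (329,188). The larger brass, green and purple cocks are decoys. Next I enlarge it in both views.

```bash
python3 - <<'E'
import cv2,numpy as np
t=cv2.imread("pics/top1.png")[155:265,170:250]; s=cv2.imread("pics/scene1.png")[155:250,280:380]
t=cv2.resize(t,None,fx=5,fy=5,interpolation=2); s=cv2.resize(s,None,fx=4,fy=4,interpolation=2)
s=cv2.copyMakeBorder(s,0,t.shape[0]-s.shape[0],0,0,0); cv2.imwrite("pics/c1.png",np.hstack([t,s]))
E
```

```text
(no output)
```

View pics/c1.png

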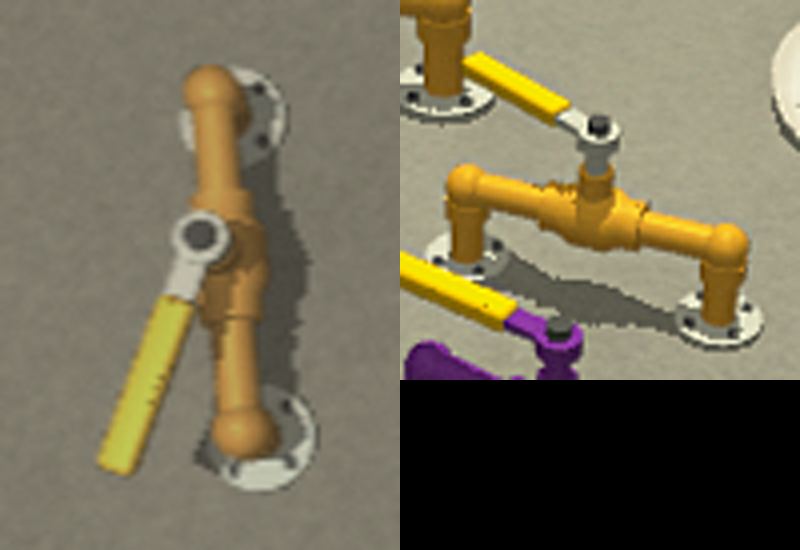

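The crops show pivot cap, sleeve and elbows clearly: top-view cap (210,201.8), sleeve (206,214.6)–(193.6,248.6), elbows (212,174) and (219,241.4); scene-view cap (330,186.2), sleeve (320.5,182.5)–(298,170.5).

```bash
cat > h.py <<'E'
import numpy as np,cv2
def P(K,T):
    W=np.linalg.inv(T); return K@W[:3]
def tri(K1,T1,p1,K2,T2,p2):
    X=cv2.triangulatePoints(P(K1,T1),P(K2,T2),np.array(p1,float).reshape(2,1),np.array(p2,float).reshape(2,1)); return (X[:3]/X[3]).ravel()
def plane(K,T,p,z):
    d=T[:3,:3]@np.linalg.inv(K)@np.array([*p,1.]); return T[:3,3]+d*(z-T[2,3])/d[2]
E
python3 - <<'E'
from h import *
a=np.load("pics/top1.npz");b=np.load("pics/scene1.npz")
for n,p,q in [("cap",(210,201.8),(330,186.2)),("start",(206,214.6),(320.5,182.5)),("mid",(199.8,231.6),(309.2,176.5)),("end",(193.6,248.6),(298,170.5)),("elb1",(212,174),(363.5,216.5)),("elb2",(219,241.4),(297,201))]:
    print(n,tri(a["K"],a["pose"],p,b["K"],b["pose"],q).round(4))
for n,p,z in [("cap",(210,201.8),.13),("start",(206,214.6),.127),("mid",(199.8,231.6),.127),("end",(193.6,248.6),.127),("e1",(212,174),.065),("e2",(219,241.4),.065)]:
    print(n,plane(a["K"],a["pose"],p,z).round(4))
# others: sh top, purple lever, purple end
for n,p,z in [("shaker",(284,98),.13),("purp pivot",(291,176),.13),("purp end",(285,222),.12),("blue",(360,215),.12),("big pivot",(148,342),.15),("pan edge",(205,125),.05)]:
    print(n,plane(a["K"],a["pose"],p,z).round(3))
E
```

```text
cap [0.5193 0.2113 0.1268]
start [0.4897 0.2205 0.1233]
mid [0.4511 0.2347 0.1213]
end [0.4122 0.2482 0.1204]
elb1 [0.6054 0.2237 0.0571]
elb2 [0.4336 0.2015 0.0609]
cap [0.5164 0.2091 0.13  ]
start [0.4871 0.2183 0.127 ]
mid [0.448  0.2317 0.127 ]
end [0.4093 0.2449 0.127 ]
e1 [0.5983 0.2189 0.065 ]
e2 [0.4299 0.1984 0.065 ]
shaker [0.766 0.037 0.13 ]
purp pivot [0.575 0.022 0.13 ]
purp end [0.469 0.037 0.12 ]
blue [ 0.484 -0.136  0.12 ]
big pivot [0.209 0.332 0.15 ]
pan edge [0.732 0.243 0.05 ]
```

Call:
{"op": "send_rows", "data": {"plan": [[0, 0, -0.125, 0, 0, -0.0192, 0], [0, 0, -0.125, 0, 0, -0.0192, 0], [0, 0, -0.125, 0, 0, -0.0192, 0], [0, 0, -0.125, 0, 0, -0.0192, 0], [0, 0, -0.125, 0, 0, -0.0192, 0], [0, 0, -0.125, 0, 0, -0.0192, 0], [0, 0, -0.125, 0, 0, -0.0192, 0], [0, 0, -0.125, 0, 0, -0.0192, 0], [0, 0, 0, 0, 0, 0, 0], [0, 0, 0, 0, 0, 0, 0]]}}

```text
clock: 0.93
tool_pos: [0.1541, -0.5282, 0.2717]
tool_rot: [180.0, 0.0, 71.4]
contact_force: [0.2, -0.2, -0.2]
width: 0.0309
grasp_force: 0.0
```

```bash
cat >> h.py <<'E'
from scipy.spatial.transform import Rotation as Ro
def go(s,tgt):
    """shift to tgt in tool axes, units of 0.1 m"""
    return (Ro.from_euler('xyz',s["tool_rot"],degrees=True).inv().apply(np.array(tgt)-s["tool_pos"])/.1).round(3)
E
python3 - <<'E'
from h import *
from workcell import ctrl
s=ctrl.state();print(s["clock"],s["tool_pos"],s["tool_rot"],s["joints"].round(1),s["width"])
print(go(s,[.42,.19,.26]))
E
```

```text
0.9333 [ 0.15405599 -0.52820803  0.27167772] [1.79977742e+02 3.83228280e-02 7.13827718e+01] [-79.6   5.1  67.1   0.  107.7 -61. ] 0.030895243923688673
[7.655 0.227 0.112]
```

Call:
{"op": "send_rows", "data": {"plan": [[0.38, 0.011, 0.005, 0, 0, 0, 0], [0.38, 0.011, 0.005, 0, 0, 0, 0], [0.38, 0.011, 0.005, 0, 0, 0, 0], [0.38, 0.011, 0.005, 0, 0, 0, 0], [0.38, 0.011, 0.005, 0, 0, 0, 0], [0.38, 0.011, 0.005, 0, 0, 0, 0], [0.38, 0.011, 0.005, 0, 0, 0, 0], [0.38, 0.011, 0.005, 0, 0, 0, 0], [0.38, 0.011, 0.005, 0, 0, 0, 0], [0.38, 0.011, 0.005, 0, 0, 0, 0]]}}

```text
clock: 1.77
tool_pos: [0.2843, -0.169, 0.2651]
tool_rot: [-179.9, -0.0, 71.3]
contact_force: [1.2, 0.5, 0.1]
width: 0.0007
grasp_force: 0.0
```

Call:
{"op": "send_rows", "data": {"plan": [[0.38, 0.011, 0.005, 0, 0, 0, 0], [0.38, 0.011, 0.005, 0, 0, 0, 0], [0.38, 0.011, 0.005, 0, 0, 0, 0], [0.38, 0.011, 0.005, 0, 0, 0, 0], [0.38, 0.011, 0.005, 0, 0, 0, 0], [0.38, 0.011, 0.005, 0, 0, 0, 0], [0.38, 0.011, 0.005, 0, 0, 0, 0], [0.38, 0.011, 0.005, 0, 0, 0, 0], [0.3, 0.011, 0.005, 0, 0, 0, 0], [0, 0, 0, 0, 0, 0, 0]]}}

```text
clock: 2.6
tool_pos: [0.3996, 0.1468, 0.2592]
tool_rot: [-179.7, 0.0, 71.8]
contact_force: [-0.8, -0.7, -0.2]
width: 0.0005
grasp_force: 0.0
```

```bash
python3 - <<'E'
from h import *
from workcell import ctrl
s=ctrl.state();print(s["clock"],s["tool_pos"],s["tool_rot"],s["joints"].round(1),s["width"])
T=np.eye(4);T[:3,:3]=Ro.from_euler('xyz',s["tool_rot"],degrees=True).as_matrix();T[:3,3]=s["tool_pos"]
f=ctrl.grab_frame("wrist");C=T@f["hand_eye"];np.savez("pics/w1.npz",K=f["K"],pose=C);cv2.imwrite("pics/w1.png",f["frame"][...,::-1])
for q in [(.518,.210,.127),(.450,.2333,.123),(.411,.2466,.122),(.6,.2225,.065),(.432,.2,.065)]:
    v=P(f["K"],C)@[*q,1]; print(q,(v[:2]/v[2]).round(1))
E
```

```text
2.6 [0.39960115 0.14684046 0.25919127] [-1.79736307e+02  3.00288305e-02  7.17764600e+01] [ 1.240e+01 -1.080e+01  8.370e+01  1.000e-01  1.073e+02  3.070e+01] 0.0005227498475765513
(0.518, 0.21, 0.127) [364.1  99.5]
(0.45, 0.2333, 0.123) [294.2  98.9]
(0.411, 0.2466, 0.122) [254.7  98.6]
(0.6, 0.2225, 0.065) [414.7  69.4]
(0.432, 0.2, 0.065) [285.7 133.2]
```

View pics/w1.png

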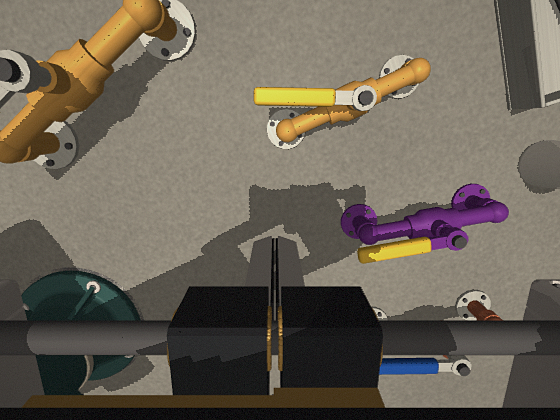

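The wrist view confirms the estimate: cap at (365,97), sleeve end (255,96), elbows (421,70) and (286,131), all within 3 px of prediction. The lever is about 26° open along tool y. Next: move beside the sleeve and descend with the fingers shut.

```bash
python3 - <<'E'
from h import *
from workcell import ctrl
s=ctrl.state();print(go(s,[.434,.204,.100]))
E
```

```text
[0.678 0.151 1.594]
```

Call:
{"op": "send_rows", "data": {"plan": [[0.22, 0.05, 0, 0, 0, 0, 0], [0.23, 0.05, 0, 0, 0, 0, 0], [0.23, 0.05, 0.1, 0, 0, 0, 0], [0, 0, 0.3, 0, 0, 0, 0], [0, 0, 0.3, 0, 0, 0, 0], [0, 0, 0.3, 0, 0, 0, 0], [0, 0, 0.3, 0, 0, 0, 0], [0, 0, 0.2, 0, 0, 0, 0], [0, 0, 0.09, 0, 0, 0, 0], [0, 0, 0, 0, 0, 0, 0]]}}

```text
clock: 3.48
tool_pos: [0.4333, 0.2006, 0.1]
tool_rot: [-179.7, 0.2, 71.4]
contact_force: [-0.0, 0.4, -0.3]
width: 0.0001
grasp_force: 0.0
```

Call:
{"op": "send_rows", "data": {"plan": [[0.03, 0, 0, 0, 0, 0, 0], [0.03, 0, 0, 0, 0, 0, 0], [0.03, 0, 0, 0, 0, 0, 0], [0.03, 0, 0, 0, 0, 0, 0], [0.0, 0, 0, 0, 0, 0, 0], [0, 0, 0, 0, 0, 0, 0], [0, 0, 0, 0, 0, 0, 0], [0, 0, 0, 0, 0, 0, 0], [0, 0, 0, 0, 0, 0, 0], [0, 0, 0, 0, 0, 0, 0]]}}

```text
clock: 4.32
tool_pos: [0.4392, 0.2138, 0.103]
tool_rot: [-180.0, 0.0, 71.6]
contact_force: [-0.4, -0.8, 0.6]
width: 0.0002
grasp_force: 0.0
```

```bash
python3 - <<'E'
from workcell import ctrl
s=ctrl.state();print(s["clock"],s["tool_pos"],s["tool_rot"],s["contact_force"])
E
```

```text
4.3167 [0.43920445 0.21375629 0.10297829] [-1.79997530e+02  1.04875122e-02  7.15515751e+01] [-0.3647332  -0.76862272  0.58970791]
```

Call:
{"op": "send_rows", "data": {"plan": [[0.055, -0.012, 0, 0, 0, 0.0111, 0], [0.055, -0.012, 0, 0, 0, 0.0111, 0], [0.055, -0.012, 0, 0, 0, 0.0111, 0], [0.055, -0.012, 0, 0, 0, 0.0111, 0], [0.055, -0.012, 0, 0, 0, 0.0111, 0], [0.055, -0.012, 0, 0, 0, 0.0111, 0], [0.055, -0.012, 0, 0, 0, 0.0111, 0], [0.055, -0.012, 0, 0, 0, 0.0111, 0], [0.055, -0.012, 0, 0, 0, 0.0111, 0], [0, 0, 0, 0, 0, 0, 0]]}}

```text
clock: 5.15
tool_pos: [0.4584, 0.2605, 0.1029]
tool_rot: [-180.0, -0.0, 35.5]
contact_force: [-0.4, -0.4, 0.5]
width: 0.0006
grasp_force: 0.0
```

```bash
cat > chk.py <<'E'
from h import *
from workcell import ctrl
s=ctrl.state();R=Ro.from_euler('xyz',s["tool_rot"],degrees=True)
print(s["clock"],s["tool_pos"],s["tool_rot"],"F tool",R.inv().apply(s["contact_force"]).round(2),"pivot in tool mm",(R.inv().apply(np.array([.518,.21,.12])-s["tool_pos"])*1e3).round(1),s["joints"].round(1))
E
python3 chk.py
```

```text
5.15 [0.45837538 0.26048978 0.10287334] [-1.79995698e+02 -3.90525198e-03  3.55479652e+01] F tool [-0.58  0.05 -0.49] pivot in tool mm [ 19.2  75.7 -17.1] [23.4  3.5 88.   0.  88.5 77.9]
```

```bash
python3 - <<'E'
from workcell import ctrl
import cv2,numpy as np
t=ctrl.grab_frame("top")["frame"][150:280,130:260,::-1]; s=ctrl.grab_frame("scene")["frame"][110:240,250:380,::-1]
cv2.imwrite("pics/c2.png",cv2.resize(np.hstack([t,s]),None,fx=3,fy=3,interpolation=2))
E
```

```text
(no output)
```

View pics/c2.png

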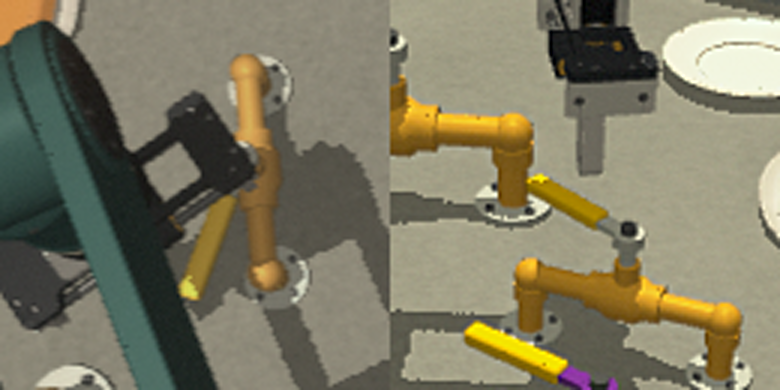

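The picture shows the lever still where it was (sleeve end at scene pixel 300,170). The fingertips, at about (317,167), are beyond it without having pushed it. I check where the TCP should project.

```bash
python3 - <<'E'
from h import *
from workcell import ctrl
s=ctrl.state();b=np.load("pics/scene1.npz");a=np.load("pics/top1.npz")
for z in (.103,.14,.16):
  for d in (b,a):
    v=P(d["K"],d["pose"])@[*s["tool_pos"][:2],z,1];print(z,(v[:2]/v[2]).round(1))
print(plane(b["K"],b["pose"],(316.7,167),.103))
s=ctrl.state();T=np.eye(4);T[:3,:3]=Ro.from_euler('xyz',s["tool_rot"],degrees=True).as_matrix();T[:3,3]=s["tool_pos"]
f=ctrl.grab_frame("wrist");C=T@f["hand_eye"];cv2.imwrite("pics/w2.png",f["frame"][...,::-1])
for q in [(.518,.210,.127),(.411,.2466,.122),tuple(T[:3,3])]:
    v=P(f["K"],C)@[*q,1]; print(q,(v[:2]/v[2]).round(1))
E
```

```text
0.103 [315.1 178.9]
0.103 [190.3 228.5]
0.14 [315.5 166.4]
0.14 [186.2 226.8]
0.16 [315.7 159.4]
0.16 [183.8 225.8]
[0.43556641 0.31500703 0.103     ]
(0.518, 0.21, 0.127) [395.9 215.3]
(0.411, 0.2466, 0.122) [250.5 304.2]
(np.float64(0.4578918870894773), np.float64(0.259884687942229), np.float64(0.1028657263421357)) [274.4 232.2]
```

View pics/w2.png

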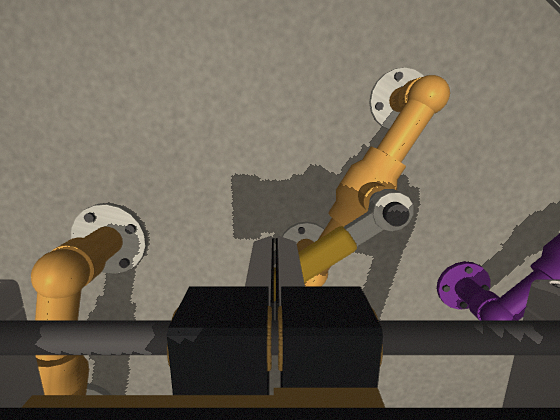

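```bash
python3 - <<'E'
from h import *
from workcell import ctrl
s=ctrl.state();T=np.eye(4);T[:3,:3]=Ro.from_euler('xyz',s["tool_rot"],degrees=True).as_matrix();T[:3,3]=s["tool_pos"]
f=ctrl.grab_frame("wrist");H=f["hand_eye"];C=T@H
print(H.round(3).tolist(),f["K"][0,0])
for x in (-.008,0,.008):
  for z in (0,-.01,-.02,-.04):
    v=P(f["K"],H)@[x,0,z,1]; print(x,z,(v[:2]/v[2]).round(1))
for q in [(.6,.2225,.065),(.432,.2,.065),(.4865,.22,.124)]:
    v=P(f["K"],C)@[*q,1]; print(q,(v[:2]/v[2]).round(1))
w=cv2.imread("pics/w2.png")[190:300,220:420]
g=ctrl.grab_frame("scene")["frame"][110:210,270:350,::-1]
w=cv2.resize(w,(400,220),interpolation=2);g=cv2.resize(g,(400,500),interpolation=2)
cv2.imwrite("pics/c3.png",np.hstack([cv2.copyMakeBorder(w,0,280,0,0,0),g]))
E
```

```text
[[-0.001, -0.965, -0.261, 0.077], [1.0, -0.001, 0.001, -0.0], [-0.001, -0.261, 0.965, -0.214], [0.0, 0.0, 0.0, 1.0]] 318.54781636260424
-0.008 0 [274.4 242.7]
-0.008 -0.01 [274.4 248.1]
-0.008 -0.02 [274.5 254. ]
-0.008 -0.04 [274.5 267.6]
0 0 [274.4 232.2]
0 -0.01 [274.4 237.1]
0 -0.02 [274.4 242.6]
0 -0.04 [274.5 255.2]
0.008 0 [274.4 221.4]
0.008 -0.01 [274.4 226. ]
0.008 -0.02 [274.4 231. ]
0.008 -0.04 [274.5 242.5]
(0.6, 0.2225, 0.065) [425.2  96.8]
(0.432, 0.2, 0.065) [312.7 277.8]
(0.4865, 0.22, 0.124) [350.1 243. ]
```

View pics/c3.png

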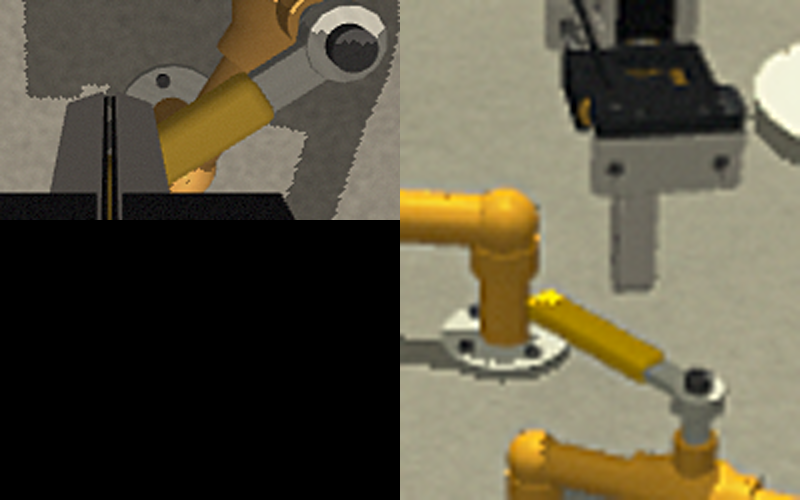

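Both views say the real fingertips end about 32 mm short of the reported TCP: scene tip row 168 gives z ≈ 0.135, and the wrist tip edge at row 237 gives about -30 mm. So the fingers passed over the lever. I go back with a lift and repeat about 27 mm lower, keeping the reported TCP above the pipe top as a margin.

Call:
{"op": "send_rows", "data": {"plan": [[0, 0, -0.2, 0, 0, 0, 0], [-0.054, 0.016, 0, 0, 0, -0.0111, 0], [-0.054, 0.016, 0, 0, 0, -0.0111, 0], [-0.054, 0.016, 0, 0, 0, -0.0111, 0], [-0.054, 0.016, 0, 0, 0, -0.0111, 0], [-0.054, 0.016, 0, 0, 0, -0.0111, 0], [-0.054, 0.016, 0, 0, 0, -0.0111, 0], [-0.054, 0.016, 0, 0, 0, -0.0111, 0], [-0.054, 0.016, 0, 0, 0, -0.0111, 0], [-0.054, 0.016, 0, 0, 0, -0.0111, 0]]}}

```text
clock: 6.23
tool_pos: [0.4391, 0.2133, 0.1231]
tool_rot: [180.0, 0.0, 71.8]
contact_force: [-0.2, -0.1, -0.2]
width: 0.0003
grasp_force: 0.0
```

Call:
{"op": "send_rows", "data": {"plan": [[-0.14, 0, 0, 0, 0, 0, 0], [0, 0, 0, 0, 0, 0, 0], [0, 0, 0.2, 0, 0, 0, 0], [0, 0, 0.07, 0, 0, 0, 0], [0, 0, 0.06, 0, 0, 0, 0], [0, 0, 0.05, 0, 0, 0, 0], [0, 0, 0.05, 0, 0, 0, 0], [0, 0, 0.04, 0, 0, 0, 0], [0, 0, 0, 0, 0, 0, 0], [0, 0, 0, 0, 0, 0, 0]]}}

```text
clock: 7.07
tool_pos: [0.435, 0.2006, 0.076]
tool_rot: [-180.0, 0.0, 71.6]
contact_force: [0.4, 0.3, -0.6]
width: 0.0006
grasp_force: 0.0
```

```bash
python3 chk.py; python3 - <<'E'
from workcell import ctrl
import cv2,numpy as np
g=ctrl.grab_frame("scene")["frame"][110:230,270:370,::-1]
w=ctrl.grab_frame("wrist")["frame"][150:330,200:420,::-1]
cv2.imwrite("pics/c4.png",np.hstack([cv2.resize(g,(400,480),interpolation=2),cv2.resize(w,(400,480),interpolation=2)]))
E
```

```text
7.0667 [0.43499542 0.20055318 0.07601884] [-1.79994794e+02  7.97383925e-03  7.15598246e+01] F tool [0.45 0.31 0.65] pivot in tool mm [ 35.2  75.8 -44. ] [18.  -1.8 96.5 -0.  85.4 36.4]
```

View pics/c4.png

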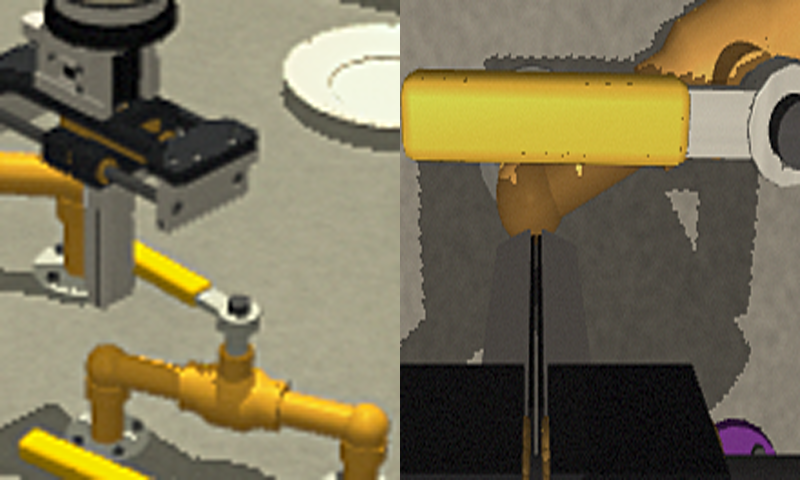

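The scene crop shows the fingertip (295,186) below the sleeve's level, in front of it and clear of the elbow. The wrist view shows the sleeve square ahead of the finger. Pushing now.

Call:
{"op": "send_rows", "data": {"plan": [[0.05, 0.01, 0, 0, 0, 0, 0], [0.05, 0.01, 0, 0, 0, 0, 0], [0.05, 0, 0, 0, 0, 0, 0], [0.055, -0.012, 0, 0, 0, 0.0111, 0], [0.055, -0.012, 0, 0, 0, 0.0111, 0], [0.055, -0.012, 0, 0, 0, 0.0111, 0], [0.055, -0.012, 0, 0, 0, 0.0111, 0], [0.055, -0.012, 0, 0, 0, 0.0111, 0], [0, 0, 0, 0, 0, 0, 0], [0, 0, 0, 0, 0, 0, 0]]}}

```text
clock: 8.0
tool_pos: [0.4487, 0.2417, 0.076]
tool_rot: [-180.0, -0.0, 51.7]
contact_force: [0.3, 0.4, -0.7]
width: 0.0001
grasp_force: 0.0
```

```bash
python3 chk.py; python3 - <<'E'
from workcell import ctrl
import cv2,numpy as np
g=ctrl.grab_frame("scene")["frame"][110:230,270:370,::-1]
w=ctrl.grab_frame("wrist")["frame"][150:330,200:420,::-1]
cv2.imwrite("pics/c5.png",np.hstack([cv2.resize(g,(400,480),interpolation=2),cv2.resize(w,(400,480),interpolation=2)]))
E
```

```text
8.0 [0.44866779 0.24174796 0.07604191] [-1.79999847e+02 -1.71359905e-02  5.17123970e+01] F tool [0.54 0.01 0.68] pivot in tool mm [ 18.1  74.1 -44. ] [21.9  2.1 92.5  0.  85.4 60.2]
```

```bash
cat > lev.py <<'E'
from h import *
from workcell import ctrl
for n in("top","scene"):
    fr=ctrl.grab_frame(n)["frame"]; o=cv2.imread(f"pics/{n}1.png")[...,::-1]
    for im in(o,fr):
        h=cv2.cvtColor(np.ascontiguousarray(im),cv2.COLOR_RGB2HSV)
        m=cv2.inRange(h,(24,140,90),(34,255,255))
        _,_,st,c=cv2.connectedComponentsWithStats(m)
        print(n,[(st[i].tolist(),c[i].round(1).tolist()) for i in range(1,len(c)) if st[i][4]>25 and (170<c[i][0]<260 and 150<c[i][1]<270 if n=="top" else 270<c[i][0]<380 and 120<c[i][1]<220)])
E
python3 lev.py
```

```text
top [([190, 214, 18, 35, 219], [198.2, 231.6])]
top []
scene [([296, 168, 26, 16, 120], [308.4, 175.0])]
scene [([315, 168, 8, 14, 41], [318.1, 175.7])]
```

View pics/c5.png

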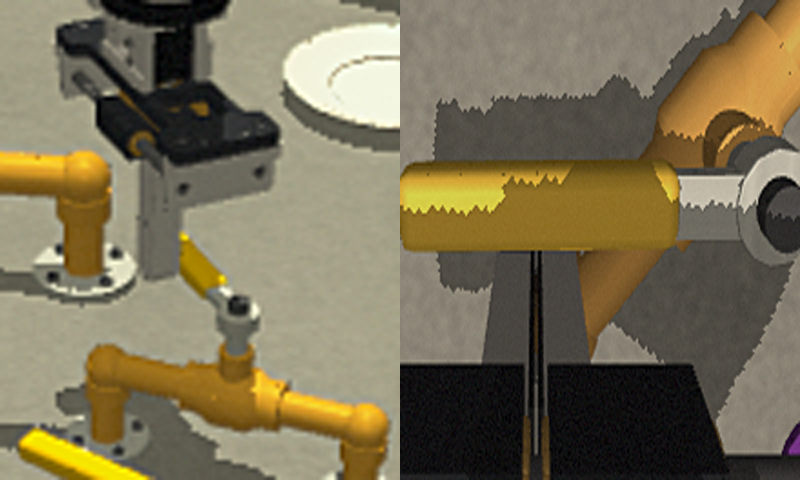

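The lever is following: its sleeve lies flat against the finger, now parallel to tool y at yaw 52°. About 44° remain.

Call:
{"op": "send_rows", "data": {"plan": [[0.055, -0.012, 0, 0, 0, 0.0111, 0], [0.055, -0.012, 0, 0, 0, 0.0111, 0], [0.055, -0.012, 0, 0, 0, 0.0111, 0], [0.055, -0.012, 0, 0, 0, 0.0111, 0], [0.055, -0.012, 0, 0, 0, 0.0111, 0], [0.055, -0.012, 0, 0, 0, 0.0111, 0], [0.055, -0.012, 0, 0, 0, 0.0111, 0], [0.055, -0.012, 0, 0, 0, 0.0111, 0], [0.055, -0.012, 0, 0, 0, 0.0111, 0], [0.055, -0.012, 0, 0, 0, 0.0111, 0]]}}

```text
clock: 9.03
tool_pos: [0.4856, 0.2796, 0.0759]
tool_rot: [179.9, 0.2, 11.4]
contact_force: [-3.7, -3.4, 2.3]
width: 0.0005
grasp_force: 2.2
```

```bash
python3 chk.py;python3 lev.py
```

```text
9.0333 [0.48555649 0.27964068 0.07594348] [179.88539493   0.21567309  11.43439274] F tool [-4.33  2.57 -2.27] pivot in tool mm [ 17.8  74.8 -44. ] [ 2.420e+01  8.700e+00  8.540e+01 -1.000e-01  8.620e+01  1.028e+02]
top [([190, 214, 18, 35, 219], [198.2, 231.6])]
top []
scene [([296, 168, 26, 16, 120], [308.4, 175.0])]
scene [([332, 166, 10, 14, 54], [336.2, 172.5])]
```

Call:
{"op": "send_rows", "data": {"plan": [[0.015, -0.003, 0, 0, 0, 0.0028, 0], [0.015, -0.003, 0, 0, 0, 0.0028, 0], [0.015, -0.003, 0, 0, 0, 0.0028, 0], [0.015, -0.003, 0, 0, 0, 0.0028, 0], [0.015, 0, 0, 0, 0, 0, 0], [0.01, 0, 0, 0, 0, 0, 0], [0.01, 0, 0, 0, 0, 0, 0], [0, 0, 0, 0, 0, 0, 0], [0, 0, 0, 0, 0, 0, 0], [0, 0, 0, 0, 0, 0, 0]]}}

```text
clock: 9.97
tool_pos: [0.4918, 0.2825, 0.0757]
tool_rot: [179.9, 0.5, 7.6]
contact_force: [-12.0, -6.1, 6.0]
width: 0.0005
grasp_force: 6.4
```

```bash
python3 chk.py
```

```text
9.9667 [0.49176224 0.28245616 0.07574063] [179.90111102   0.53464539   7.57760463] F tool [-12.71   4.44  -5.87] pivot in tool mm [ 16.   75.4 -44.3] [2.410e+01 9.800e+00 8.420e+01 1.000e-01 8.660e+01 1.065e+02]
```

Call:
{"op": "send_rows", "data": {"plan": [[0.01, 0, 0, 0, 0, 0, 0], [0.01, 0, 0, 0, 0, 0, 0], [0.01, 0, 0, 0, 0, 0, 0], [0, 0, 0, 0, 0, 0, 0], [0, 0, 0, 0, 0, 0, 0], [0, 0, 0, 0, 0, 0, 0], [0, 0, 0, 0, 0, 0, 0], [0, 0, 0, 0, 0, 0, 0], [0, 0, 0, 0, 0, 0, 0], [0, 0, 0, 0, 0, 0, 0]]}}

```text
clock: 10.8
tool_pos: [0.4917, 0.2824, 0.0757]
tool_rot: [179.9, 0.9, 7.6]
contact_force: [-18.9, -6.6, 10.6]
width: 0.0003
grasp_force: 9.9
```

```bash
python3 chk.py
```

```text
10.8 [0.4916538  0.28239615 0.07572195] [179.86776705   0.90442773   7.59912194] F tool [-19.82   4.1  -10.27] pivot in tool mm [ 15.8  75.3 -44.4] [2.410e+01 1.010e+01 8.390e+01 1.000e-01 8.700e+01 1.064e+02]
```

The force rose to 20 N with no further motion, so the lever is on its stop. I back off, lift, and move clear so the cameras can see it.

Call:
{"op": "send_rows", "data": {"plan": [[-0.1, 0, 0, 0, 0, 0, 0], [-0.15, 0, 0, 0, 0, 0, 0], [-0.1, 0, 0, 0, 0, 0, 0], [0, 0, -0.3, 0, 0, 0, 0], [0, 0, -0.3, 0, 0, 0, 0], [0, 0, -0.3, 0, 0, 0, 0], [0, 0, -0.3, 0, 0, 0, 0], [0, 0, -0.3, 0, 0, 0, 0], [0, 0, -0.2, 0, 0, 0, 0], [0, 0, 0, 0, 0, 0, 0]]}}

```text
clock: 11.63
tool_pos: [0.4672, 0.2811, 0.2525]
tool_rot: [-179.7, -0.7, 7.6]
contact_force: [0.7, 0.3, 1.0]
width: 0.0008
grasp_force: 0.0
```

Call:
{"op": "send_rows", "data": {"plan": [[-0.1, 0.3, 0, 0, 0, 0, 0], [-0.1, 0.35, 0, 0, 0, 0, 0], [-0.1, 0.35, 0, 0, 0, 0, 0], [-0.1, 0.35, 0, 0, 0, 0, 0], [-0.1, 0.35, 0, 0, 0, 0, 0], [0, 0.35, 0, 0, 0, 0, 0], [0, 0.35, 0, 0, 0, 0, 0], [0, 0.35, 0, 0, 0, 0, 0], [0, 0.35, 0, 0, 0, 0, 0], [0, 0.3, 0, 0, 0, 0, 0]]}}

```text
clock: 12.47
tool_pos: [0.4598, -0.0663, 0.2446]
tool_rot: [180.0, -0.0, 7.5]
contact_force: [1.2, 0.2, -0.0]
width: 0.0
grasp_force: 0.0
```

```bash
python3 chk.py; python3 - <<'E'
from workcell import ctrl
import cv2,numpy as np
t=ctrl.grab_frame("top")["frame"][70:280,150:400,::-1]; s=ctrl.grab_frame("scene")["frame"][110:330,220:430,::-1]
cv2.imwrite("pics/c6.png",np.hstack([cv2.resize(t,(430,361),interpolation=2),cv2.resize(s,(345,361),interpolation=2)]))
E
```

```text
12.4667 [ 0.45978445 -0.06633592  0.24456596] [ 1.79993069e+02 -1.64875335e-02  7.53280536e+00] F tool [ 1.2  -0.    0.01] pivot in tool mm [  93.9 -266.3  124.6] [-15.2  -6.1  81.4  -0.  104.8  67.3]
```

View pics/c6.png

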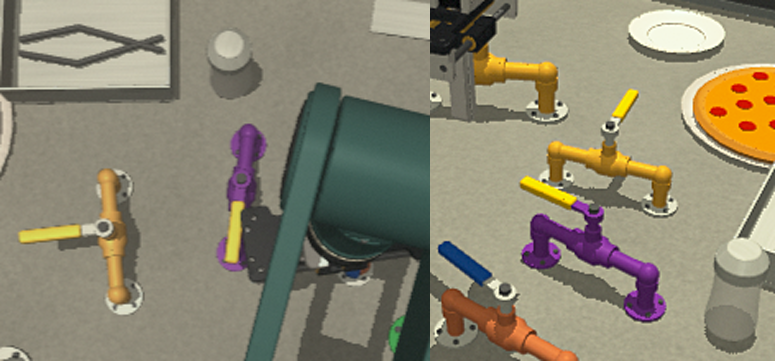

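The yellow lever, (103,228) to (22,237), lies square across its pipe, (108,177) to (120,295). The shaker is upright in place, the blue handle is unchanged, and the arm touches nothing.

```bash
python3 -c "
from workcell import ctrl
print(ctrl.hand_in())"
```

```text
the job is handed in; nothing more can be done
None
```

The gas cock is turned clockwise to its closed stop, with the yellow handle square across its pipe; the blue water cock and the shaker were left as they were, and the job is handed in (about 12.5 s used).

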